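# Press a frozen solar connector shut with locking pliers, then release them

## Task

Squeeze the two handles of the rail-mounted locking pliers together until they snap over centre and stay locked on their own, so that the jaw presses the frost-stiff sliding half of the grey solar connector home; let go of them. Then pull the release lever at the end of the moving handle outward so that the pliers spring fully open, leaving the connector pressed home. Leave the beacon shells and the bronze pole clamp as they are.

Things in the scene. Friction and masses are not known exactly. Their poses are not given: they have to be found in the camera images.
- pliers: Locking pliers lying flat, 75 mm above the table, fixed on an aluminium rail (in this frame x -80..145, y -55..20, z 0..30 mm). Origin: on the table under the pliers' middle. x: along the pliers, from handle ends to jaws; y: from the fixed to the moving handle, the way that one swings open; z up. Nothing stands beyond x = -88 mm but the moving handle's end and release lever.
- fixed_grip (a point): Middle of the fixed handle where it is best squeezed: x -40, y -10, z 75 mm in the frame of the pliers. The handle is a steel bar 12 mm thick (y -16..-4) and 24 mm high (z 63..87), ending at x -68 mm; a short round screw goes on to x -88 mm.
- handle_grip (a point): Middle of the moving handle where it is best squeezed, 95 mm from its hinge pin; moves with it. The handle is a steel bar 11 mm thick, 24 mm high (z 63..87 mm), 129 mm long. Over the outer faces of both handles it is here about 63 mm when open, 35 mm when locked.
- hinge_pin (a point): Vertical hinge axis of the moving handle, fixed on the pliers (x 55, y 12, z 75 mm in their frame).
- handle (a joint): Angle of the moving handle: 0 = fully open (sprung), 0.30 rad = at its stop, locked. Positive is closing, counter-clockwise from above (its end swings to -y of the pliers). Dead centre is at 0.24: below it springs drive the handle open, above it they hold it locked. Squeezing takes up to about 12 N at the grip point.
- lever_tail (a point): Middle of the release lever's upright paddle, z 75 mm. The dark steel lever is hinged on a vertical pin at the moving handle's end and runs on 65 mm in line with it; the paddle is its last 40 mm, 10 mm thick, z 60..95 mm. The point is 50 mm from the lever's pin, 15 mm from its end; with the pliers locked it is at about x -124, y 13 mm in the frame of the pliers.
- release (a joint): Angle of the release lever on the handle: 0 = at rest, in line with it (a light spring returns it), 0.35 rad = stop. Positive is outward, to +y of the pliers. It takes about 2 N up to the stop; pulled on (about 4 N, some 12 mm more at the paddle) it lifts the handle back over dead centre and the pliers spring open by themselves.
- plug (a joint): Travel of the connector's sliding half: 0 = standing 8 mm proud, 0.008 m = fully home. It moves along -y of the pliers, is stiff (about 5 N) and stays where it is pushed. Pliers that have locked leave it at about 0.0075.
- plug_face (a point): Middle of the outer face of the connector's grey sliding half (36 mm wide, 30 mm high), which the jaw's nose presses; at the +x end of the pliers.
- beacon1_mid (a point): Middle of an orange plastic beacon shell, 68 mm across, 100 mm high, standing in the aluminium tray (170 x 240 mm, rim 55 mm high). A bystander.
- beacon2_mid (a point): Middle of the second, like beacon shell in the tray. A bystander.
- clamp_mid (a point): Middle of a bronze pole clamp 90 x 44 x 40 mm lying on the table. A bystander.

How it is judged:
On the way, in this order (a step that is already met when the one before it is completed fails the run):
1. the handle starts to close while the connector is still proud (it is the pliers that press it) (value of joint handle above 0.015 rad and value of joint plug below 0.004 m).
2. the pliers are locked over centre, with the robot off them, and the connector is pressed home (value of joint handle above 0.27 rad and value of joint plug above 0.006 m and contact force between each of the arm, the fingers and pliers below 0.3 N), for 0.2 s.
3. the release lever is pulled outward while the pliers are still locked (value of joint release above 0.2 rad and value of joint handle above 0.24 rad).
At the end, for the whole second after the job is handed in: The pliers stand open (handle within 0.05 rad of fully open, at rest), the release lever is back at rest (within 0.1 rad), and the connector's sliding half is still home (within 2 mm) (value of joint handle below 0.05 rad and velocity of joint handle between -0.05 and 0.05 rad/s and value of joint plug above 0.006 m and value of joint release below 0.1 rad); the robot touches nothing.
It fails at once if a beacon shell is moved more than 30 mm or tipped (distance of any of beacon1_mid, beacon2_mid from where it was at the start of the episode above 0.03 m or angle between any of beacon1_mid, beacon2_mid's own z axis and vertical above 0.5 rad).
It fails at once if the pole clamp is moved more than 30 mm (distance of clamp_mid from where it was at the start of the episode above 0.03 m).
It also fails if it takes over 45 s, if anything falls off the work surface, if the arm or the gripper's body presses on something with over 40 N, if the wrist force passes 120 N, or if a joint passes its speed limit or range.

## Robot

A 6-joint arm with a two-finger parallel gripper is mounted at the origin on the work surface. World frame = base frame: x ahead of the robot, y to its left, z up, the work surface at z = 0. Lengths are in m, angles in rad, forces in N, time in s.
With the tool pointing down it reaches from about 0.35 to 0.975 m from the base axis. Payload 4.9 kg.
Tool frame: the origin (TCP) lies midway between the tips of the shut fingers; the grasp point (between the pads) lies 19 mm behind it; z points along the fingers, y is the line along which they close (so a half turn about z gives the same grasp; the last joint's range is limited). The gripper opens to 85 mm and grips with 20 to 120 N. Pads are 22 mm wide; open, the fingers measure 114 mm over their backs; the gripper's body (76 mm by 85 mm) begins 54 mm behind the grasp point. The pads swing forward as they close: fully open they stand 13 mm farther back than shut.
Start: joints at [-1.243, 0.053, 1.613, -0, 1.476, -0.119], TCP at [0.27, -0.564, 0.231] pointing down, gripper open.
Joint ranges: [-3.01, 3.01], [-1.01, 2.22], [0.06, 2.58], [-1.02, 4.17], [0.09, 2.62], [-3.14, 3.14]. Speed limits (rad/s): [2.57, 2.57, 3.14, 3.14, 3.14, 3.14].

## Interface

Orientations are given as a unit quaternion [w, x, y, z].
In Python, from plant import state, grab_frame, camera_info, job_done, spot_in, masks_of, pinpoint gives the robot as it stands.
- The arm moves only by the shell command python3 -m handwheel 'ROWS' [OPENING]. ROWS is JSON, a list that holds one entry, the list of rows, each a list of 6 numbers: the shift along the world's x, y, z in m, then the turn, a rotation vector about the world's x, y, z in degrees. In form: [[[tx, ty, tz, ax, ay, az], ...]]. A call has 1 to 20 rows; each row shifts and turns the commanded pose from where the row before left it; what a row does not reach is not made up. A row lasts 1/12 s, in which the tool goes at most 41.7 mm and 7.16 degrees, less where a joint would pass 70% of its speed; a pose out of reach is approached as far as the arm can. A call is refused whole if a number of a shift passes 0.0417 or a number of a turn 7.16, either way. A call with a gripper value outside its range is refused whole. OPENING is the opening, from 0 (shut) to 1 (fully open), set as the call begins (- or left out, the last holds). The fingers move at their own pace and stop on an object; the grip force is fixed at half the most. Time passes only in rows, so rows that do not move let the fingers close. It gives the time, the measured TCP pose, the force, the opening and the grip force at its end, in the units of the state.
- state(): the state, without advancing time (a new reading comes with each control period).
- grab_frame(name): name is "side" or "top"; returns (picture, depth): 480x640x3 uint8, blue, green, red; 480x640 float32, m along the optical axis (not along the pixel's ray), 0 where there is no reading.
- camera_info(name): a dict with "fx", "fy", "cx", "cy" (pixels), "T" (4x4, takes a point from camera to world coordinates). Camera axes: x right, y up, looking along -z (the intrinsics and any distortion apply to the point x, -y, -z); pixel columns grow to the right and rows downward; lengths in m; the calibration is good to about 2 mm. A picture is of the moment at which its call begins. camera_info takes no time and is no camera call.
- job_done(): hands the job in; it is judged then, once.
Trained networks look in the newest picture that a camera, given by its name, has taken for a name from the list of things; names that differ only in an ending like _2 or _b are one class to them, and where a whole thing is asked for, a point or a joint stands for the part that bears it (a point fixed in the world has none). Each returns a list of dicts, best first, with "conf" (0 to 1); they miss things now and then, are a little off and sometimes report something else, mostly with a low value. They report only what shows in the picture. A call takes as long as a camera call.
- spot_in(camera, thing): "box" ([left, top, width, height] in pixels, round what is visible of it).
- masks_of(camera, thing): "region" (480x640 bool, what is visible of it) and "box" ([left, top, width, height] in pixels, round what is visible of it).
- pinpoint(camera, thing): "position" ([column, row] in pixels: a listed point, or the origin of a listed thing).
The state is a dict: "time": time; "joint_pos": joint angles; "joint_vel": joint speeds; "joint_efforts": joint torques, N m; "tool_pos": TCP position; "tool_rot": TCP orientation; "contact_force": force on the tool from outside, world axes, zero at the start; "ft_torque": the same for the moment, N m; "gripper_width": opening from 0.0 (shut) to 1.0 (fully open); "grasp_force": force on a finger pad.
Only numpy, scipy, OpenCV 4.12 (cv2) and the standard library are available. Lean on these libraries where they do the work, as an engineer would, in place of code of your own. Each camera call takes 0.05 s, during which the arm holds its last target. There are 200 camera calls.

## Working session

There is one attempt and no reset: what is moved stays moved. The work goes in short steps, Python scripts to look and compute and a shell command to move; the robot and the scene stay as the last step left them, time stands still between calls to the robot, and variables do not carry over. Pictures are saved under pics/ and viewed, at most 10 in all, crops included, and the job is handed in when it is done.

```bash
mkdir -p pics; ls
cat > h.py <<'E'
import numpy as np, cv2
from plant import *
def ray(cam,px):
    c=camera_info(cam);T=np.array(c["T"])
    d=np.array([(px[0]-c["cx"])/c["fx"],-(px[1]-c["cy"])/c["fy"],-1.])
    return T[:3,3],T[:3,:3]@d
def atz(cam,px,z):
    o,d=ray(cam,px);return o+d*(z-o[2])/d[2]
def atd(cam,px,dep):
    o,d=ray(cam,px);return o+d*dep
E
python3 - <<'E'
from h import *
np.set_printoptions(precision=4,suppress=True)
ims=[]
for c in("top","side"):
    im,d=grab_frame(c);cv2.imwrite(f"pics/{c}0.png",im)
    i=camera_info(c);print(c,{k:v for k,v in i.items() if k!='T'},np.array(i["T"])[:3,3])
    for t,z in(("pliers",0),("fixed_grip",.075),("handle_grip",.075),("hinge_pin",.075),("lever_tail",.075),("plug_face",.075),("beacon1_mid",.05),("clamp_mid",.02)):
        for r in pinpoint(c,t)[:2]:
            p=r["position"];u,v=int(p[0]),int(p[1])
            dd=d[min(max(v,0),479),min(max(u,0),639)]
            print(t,round(r["conf"],2),np.round(p,1),atz(c,p,z),atd(c,p,dd))
print(state())
E
```

```text
pics
top {'fx': 579.1875598799255, 'fy': 579.1875598799255, 'cx': 321.9440062821922, 'cy': 232.77511046660834} [ 0.356  -0.0353  1.6925]
pliers 0.28 [488.3 223.4] [ 0.6134 -0.5493  0.    ] [ 0.5945 -0.5115  0.1245]
fixed_grip 0.64 [322.4 253.7] [ 0.518  -0.0558  0.075 ] [ 0.5226 -0.0563  0.0294]
fixed_grip 0.39 [372.4 245.9] [ 0.5394 -0.1966  0.075 ] [ 0.5383 -0.1957  0.0841]
handle_grip 0.64 [318.5 237.1] [ 0.565  -0.0451  0.075 ] [ 0.5634 -0.045   0.0878]
hinge_pin 0.81 [357.4 244.9] [ 0.5424 -0.1544  0.075 ] [ 0.5408 -0.1534  0.0887]
lever_tail 0.65 [292.9 227.1] [0.5938 0.027  0.075 ] [0.6048 0.0299 0.0002]
plug_face 0.48 [371.3 241.4] [ 0.5521 -0.1937  0.075 ] [ 0.5503 -0.1922  0.0903]
beacon1_mid 0.79 [487.3 224.3] [ 0.6032 -0.5312  0.05  ] [ 0.5929 -0.5105  0.1185]
clamp_mid 0.79 [145.6 235.3] [0.5796 0.4565 0.02  ] [0.5772 0.4513 0.0377]
side {'fx': 494.485798247857, 'fy': 494.485798247857, 'cx': 329.3889895374865, 'cy': 241.58646833958642} [0.3729 0.7867 1.1248]
pliers 0.65 [341.5 249.9] [ 0.5271 -0.0942  0.    ] [ 0.5229 -0.0698  0.0312]
fixed_grip 0.73 [344.1 246. ] [ 0.51
[... 336 characters left out ...]
75 ] [ 0.5626 -0.04    0.0911]
beacon1_mid 0.82 [346.6 137. ] [ 0.6021 -0.54    0.05  ] [ 0.5942 -0.4944  0.0869]
clamp_mid 0.97 [264.3 430.9] [0.5878 0.4566 0.02  ] [0.5891 0.4545 0.0133]
{'time': 0.9, 'joint_pos': array([-1.243 ,  0.0527,  1.6129, -0.    ,  1.476 , -0.119 ]), 'joint_vel': array([ 0.0011,  0.0015,  0.0008,  0.0008, -0.0004, -0.0001]), 'joint_efforts': array([ -0.0012, -39.3677, -37.0467,  -0.0001,   0.0005,  -0.    ]), 'tool_pos': array([ 0.2701, -0.5636,  0.2313]), 'tool_rot': array([0.    , 0.9751, 0.2216, 0.    ]), 'contact_force': array([-0.6929,  0.6275, -0.3864]), 'ft_torque': array([ 0.0234, -0.0113,  0.0373]), 'grasp_force': 0.0, 'gripper_width': 1.0001362818145387}
```

Run:
```python
import cv2
a=cv2.imread("pics/top0.png")[180:300,250:430];cv2.imwrite("pics/topc.png",cv2.resize(a,None,fx=4.4,fy=4.4,interpolation=cv2.INTER_CUBIC))
```

```text
(no output)
```

View pics/topc.png

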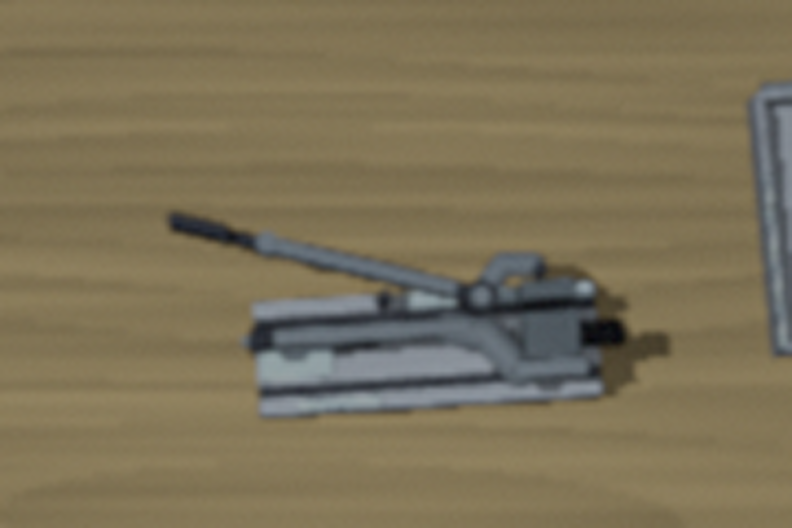

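View pics/side0.png

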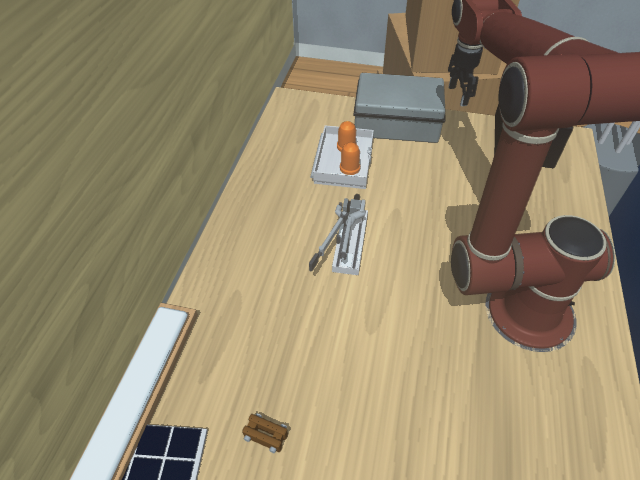

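The top crop shows the pliers lying nearly along world −y. In full-picture pixels, the hinge is at about (359, 247), the screw end at about (307, 257) and the lever end at about (289, 229.5). The tray with the beacons is to the right and clear of them. Next I'll fit the pliers' frame.

Run:
```python
from h import *
from scipy.optimize import least_squares
np.set_printoptions(precision=4,suppress=True)
f=lambda u,v:(250+u/4.4-.4,180+v/4.4-.4)
obs=[((253,303),(-80,20,30)),((260,415),(-80,-55,30)),((602,394),(145,-55,30)),((480,293),(55,12,87)),((246,340),(-88,-10,75))]
P=np.array([atz("top",f(*o[0]),o[1][2]/1e3)[:2] for o in obs]);M=np.array([o[1][:2] for o in obs])/1e3
def w(p,m): 
    c,s=np.cos(p[2]),np.sin(p[2]);return p[:2]+m@np.array([[c,s],[-s,c]])
r=least_squares(lambda p:(w(p,M)-P).ravel(),[.52,-.1,-1.57]);p=r.x
print("fit",p[:2],np.degrees(p[2]));print(r.fun.reshape(-1,2)*1e3)
for n,m in(("grip_open_c",(-40,15.5)),("grip_locked_c",(-40,1.5)),("fixed",(-40,-10)),("hinge",(55,12)),("tail_locked",(-124,13))):print(n,w(p,np.array([m])/1e3))
# depth clouds: points 60..100 mm high
for c in("top","side"):
    im,d=grab_frame(c);v,u=np.mgrid[:480,:640];i=camera_info(c)
    o,_=ray(c,(0,0));T=np.array(i["T"])
    X=np.stack([(u-i["cx"])/i["fx"]*d,-(v-i["cy"])/i["fy"]*d,-d],-1)@T[:3,:3].T+T[:3,3]
    k=(d>0)&(X[...,2]>.078)&(X[...,2]<.1)&(abs(X[...,0]-.55)<.1)&(abs(X[...,1]+.08)<.2)
    C,S=np.cos(p[2]),np.sin(p[2]);Q=(X[k][:,:2]-p[:2])@np.array([[C,-S],[S,C]])*1e3
    for a in(-135,-120,-105,-60,-50,-40,-30,-20):
        s=Q[abs(Q[:,0]-a)<4];lo=s[s[:,1]<8][:,1];hi=s[s[:,1]>=8][:,1]
        print(c,a,[ (round(x.min(),1),round(x.mean(),1),round(x.max(),1),len(x)) for x in(lo,hi) if len(x)])
```

```text
fit [ 0.5233 -0.0957] -87.21755036391106
[[ 1.4455 -2.5014]
 [-0.0128 -1.7567]
 [-1.6602 -2.9294]
 [ 0.5368  7.0445]
 [-0.3093  0.143 ]]
grip_open_c [[ 0.5368 -0.0549]]
grip_locked_c [[ 0.5228 -0.0556]]
fixed [[ 0.5113 -0.0562]]
hinge [[ 0.5379 -0.15  ]]
tail_locked [[0.5302 0.0288]]
top -135 [(np.float64(64.1), np.float64(67.8), np.float64(72.0), 4)]
top -120 [(np.float64(60.4), np.float64(64.9), np.float64(71.1), 11)]
top -105 [(np.float64(55.3), np.float64(60.0), np.float64(65.4), 13)]
top -60 [(np.float64(-15.1), np.float64(-9.4), np.float64(-3.9), 12), (np.float64(41.3), np.float64(47.1), np.float64(52.3), 13)]
top -50 [(np.float64(-15.9), np.float64(-9.9), np.float64(-4.2), 14), (np.float64(40.6), np.float64(45.0), np.float64(48.9), 11)]
top -40 [(np.float64(-13.8), np.float64(-10.0), np.float64(-5.1), 11), (np.float64(36.7), np.float64(40.6), np.float64(45.9), 11)]
top -30 [(np.float64(-14.3), np.float64(-9.9), np.float64(-5.7), 12), (np.float64(32.7), np.float64(38.5), np.float64(45.3), 13)]
top -20 [(np.float64(-15.0), np.float64(-9.3), np.float64(-3.0), 15), (np.float64(30.
[... 215 characters left out ...]
, np.float64(57.8), np.float64(63.3), 10)]
side -60 [(np.float64(-15.6), np.float64(-10.8), np.float64(-4.8), 11), (np.float64(41.5), np.float64(45.4), np.float64(50.2), 10)]
side -50 [(np.float64(-16.1), np.float64(-10.1), np.float64(-5.8), 11), (np.float64(35.8), np.float64(40.9), np.float64(46.9), 12)]
side -40 [(np.float64(-15.5), np.float64(-10.7), np.float64(-3.9), 11), (np.float64(34.5), np.float64(38.6), np.float64(45.5), 10)]
side -30 [(np.float64(-16.0), np.float64(-10.9), np.float64(-5.1), 12), (np.float64(31.0), np.float64(36.2), np.float64(41.9), 11)]
side -20 [(np.float64(-15.2), np.float64(-9.4), np.float64(-4.1), 9), (np.float64(27.1), np.float64(32.8), np.float64(40.0), 13)]
```

The fit agrees with the depth: the fixed handle is at y −10 and the moving handle at y about +40 in the pliers frame. Now I'll move above the grip.

```bash
python3 -m handwheel '[[[0.0165,0.0318,0,0,0,4.2],[0.0165,0.0318,0,0,0,4.2],[0.0165,0.0318,0,0,0,4.2],[0.0165,0.0318,0,0,0,4.2],[0.0165,0.0318,0,0,0,4.2],[0.0165,0.0318,0,0,0,4.2],[0.0165,0.0318,0,0,0,4.2],[0.0165,0.0318,0,0,0,4.2],[0.0165,0.0318,0,0,0,4.2],[0.0165,0.0318,0,0,0,4.2],[0.0165,0.0318,0,0,0,4.2],[0.0165,0.0318,0,0,0,4.2],[0.0165,0.0318,0,0,0,4.2],[0.0165,0.0318,0,0,0,4.2],[0.0165,0.0318,0,0,0,4.2],[0.0165,0.0318,0,0,0,4.2],[0,0,0,0,0,0],[0,0,0,0,0,0]]]' 1
cat > st.py <<'E'
from h import *
from scipy.spatial.transform import Rotation as R
s=state();q=s["tool_rot"];m=R.from_quat([q[1],q[2],q[3],q[0]]).as_matrix()
print(np.round(s["tool_pos"],4),"tooly deg",np.degrees(np.arctan2(m[1,1],m[0,1])).round(2),"z",m[:,2].round(3),s["joint_pos"].round(2),s["gripper_width"],s["time"])
p=np.array([.5233,-.0957]);a=np.radians(-87.22);c,n=np.cos(a),np.sin(a)
print("in pliers mm",((s["tool_pos"][:2]-p)@np.array([[c,-n],[n,c]])*1e3).round(1))
E
python3 st.py
```

```text
time: 2.5
tool_pos: [0.5344, -0.0533, 0.2313]
tool_rot: [-0.0, 0.689, 0.725, -0.0]
contact_force: [-0.6, -0.1, 0.2]
gripper_width: 0.998
grasp_force: 0.0
[ 0.5344 -0.0533  0.2313] tooly deg 2.98 z [-0. -0. -1.] [-0.24 -0.16  1.82 -0.    1.48 -0.29] 0.9980358588824507 2.5
in pliers mm [-41.8  13.2]
```

```bash
python3 -m handwheel '[[[0,0,-0.03,0,0,0],[0,0,-0.03,0,0,0],[0,0,-0.03,0,0,0],[0,0,-0.03,0,0,0],[0,0,-0.02,0,0,0],[0,0,-0.02,0,0,0],[0,0,-0.01,0,0,0],[0,0,-0.009,0,0,0],[0,0,0,0,0,0],[0,0,0,0,0,0]]]' 1; python3 st.py
python3 - <<'E'
from h import *
im,_=grab_frame("side");cv2.imwrite("pics/s1.png",cv2.resize(im[150:330,230:470],None,fx=3,fy=3))
E
```

```text
time: 3.33
tool_pos: [0.5343, -0.0554, 0.0528]
tool_rot: [0.0, 0.69, 0.724, 0.0]
contact_force: [-0.1, 0.3, 1.1]
gripper_width: 0.998
grasp_force: 0.0
[ 0.5343 -0.0554  0.0528] tooly deg 2.76 z [ 0.001 -0.    -1.   ] [-0.24  0.03  1.96 -0.    1.16 -0.29] 0.9984409797963766 3.3333
in pliers mm [-39.7  13. ]
```

View pics/s1.png

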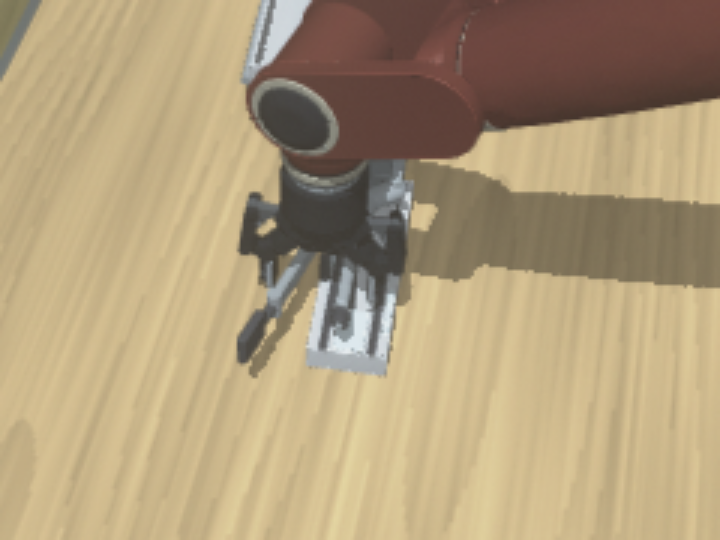

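The side crop shows both handles between the fingers, which are at about (265, 265) and (385, 270). I'll squeeze in steps and recentre towards the fixed handle as I go.

```bash
python3 -m handwheel '[[[0,0,0,0,0,0],[0,0,0,0,0,0],[0,0,0,0,0,0],[0,0,0,0,0,0]]]' 0.72; python3 -m handwheel '[[[-0.002,0,0,0,0,0],[-0.002,0,0,0,0,0],[-0.002,0,0,0,0,0],[0,0,0,0,0,0],[0,0,0,0,0,0]]]' 0.55
```

```text
time: 3.72
tool_pos: [0.5364, -0.0551, 0.0549]
tool_rot: [0.002, 0.689, 0.724, 0.002]
contact_force: [2.3, 0.1, 5.8]
gripper_width: 0.718
grasp_force: 5.6
time: 4.13
tool_pos: [0.5292, -0.0552, 0.0555]
tool_rot: [0.001, 0.689, 0.724, 0.0]
contact_force: [-5.2, 0.4, 12.9]
gripper_width: 0.554
grasp_force: 10.7
```

```bash
python3 -m handwheel '[[[-0.002,0,0.001,0,0,0],[-0.002,0,0.001,0,0,0],[-0.001,0,0.001,0,0,0],[0,0,0,0,0,0],[0,0,0,0,0,0]]]' 0.45; python3 -m handwheel '[[[-0.001,0,0,0,0,0],[0,0,0,0,0,0],[0,0,0,0,0,0],[0,0,0,0,0,0],[0,0,0,0,0,0]]]' 0.3; python3 st.py
```

```text
time: 4.55
tool_pos: [0.5229, -0.0548, 0.0551]
tool_rot: [-0.0, 0.69, 0.724, -0.0]
contact_force: [-0.2, -0.5, 0.0]
gripper_width: 0.453
grasp_force: 0.0
time: 4.97
tool_pos: [0.5225, -0.0548, 0.0554]
tool_rot: [0.0, 0.689, 0.724, 0.0]
contact_force: [4.1, 0.8, -1.6]
gripper_width: 0.388
grasp_force: 62.2
[ 0.5225 -0.0548  0.0554] tooly deg 2.82 z [ 0.001 -0.    -1.   ] [-0.25 -0.01  1.98  0.    1.16 -0.3 ] 0.3875798822637849 4.9667
in pliers mm [-40.9   1.2]
```

It snapped over: the contact force dropped to zero and the width is about 33 mm. I'll let go, rise and look.

```bash
python3 -m handwheel '[[[0,0,0,0,0,0],[0,0,0,0,0,0],[0,0,0,0,0,0],[0,0,0,0,0,0],[0,0,0,0,0,0],[0,0,0.02,0,0,0],[0,0,0.03,0,0,0],[0,0,0.03,0,0,0],[0,0.02,0.03,0,0,0],[0,0.035,0.02,0,0,0],[0,0.035,0,0,0,0],[0,0.035,0,0,0,0],[0,0.035,0,0,0,0],[0,0.035,0,0,0,0],[0,0,0,0,0,0]]]' 0.8; python3 st.py
python3 - <<'E'
from h import *
im,_=grab_frame("top");cv2.imwrite("pics/t2.png",cv2.resize(im[180:300,250:430],None,fx=4.4,fy=4.4,interpolation=cv2.INTER_CUBIC))
for c in("top","side"):
    if c=="side": grab_frame(c)
    for t in("lever_tail","handle_grip"):
        for r in pinpoint(c,t)[:2]:print(c,t,r["conf"],r["position"],atz(c,r["position"],.075).round(4))
E
```

```text
time: 6.22
tool_pos: [0.5213, 0.145, 0.1855]
tool_rot: [-0.001, 0.688, 0.726, 0.001]
contact_force: [-1.0, -0.7, 0.1]
gripper_width: 0.803
grasp_force: 0.0
[0.5213 0.145  0.1855] tooly deg 3.1 z [-0.     0.002 -1.   ] [ 0.13 -0.12  1.86  0.    1.4   0.08] 0.8026994030082777 6.2167
in pliers mm [-240.5    9.7]
top lever_tail 0.4 [287.8, 246.3] [0.5393 0.0413 0.075 ]
top handle_grip 0.57 [320.6, 250.0] [ 0.5285 -0.0508  0.075 ]
side lever_tail 0.43 [334.8, 269.4] [0.5209 0.0325 0.075 ]
```

View pics/t2.png

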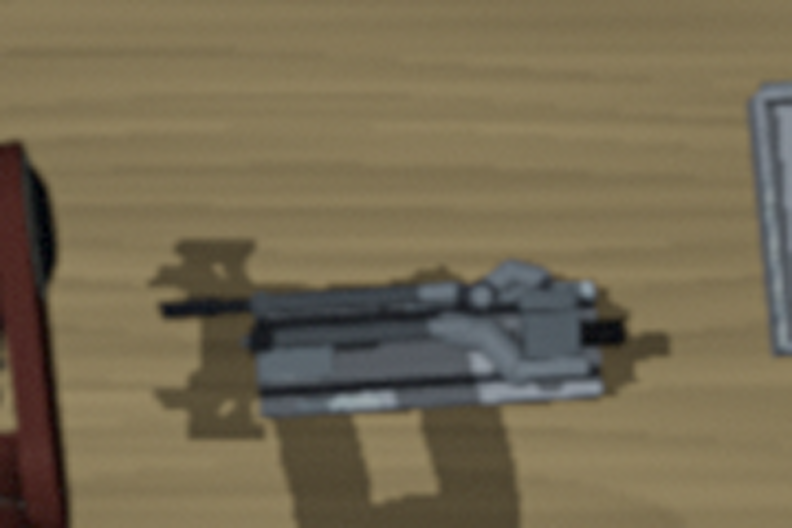

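The picture shows the handle lying parallel to the fixed handle, so the pliers are locked. The lever end is at about crop (162, 310), which is world y about 0.044, as expected. Next I'll shut the fingers and lower them on the inner side of the paddle.

```bash
python3 -m handwheel '[[[-0.005,-0.0294,0,0,0,0],[-0.005,-0.0294,0,0,0,0],[-0.005,-0.0294,0,0,0,0],[-0.005,-0.0294,0,0,0,0],[0,0,0,0,0,0],[0,0,-0.03,0,0,0],[0,0,-0.03,0,0,0],[0,0,-0.03,0,0,0],[0,0,-0.02,0,0,0],[0,0,-0.0135,0,0,0],[0,0,0,0,0,0],[0,0,0,0,0,0]]]' 0; python3 st.py
python3 - <<'E'
from h import *
im,_=grab_frame("side");cv2.imwrite("pics/s3.png",cv2.resize(im[180:330,250:450],None,fx=3.6,fy=3.6))
E
```

```text
time: 7.52
tool_pos: [0.5015, 0.0223, 0.0612]
tool_rot: [-0.001, 0.69, 0.724, -0.001]
contact_force: [-0.3, 0.5, 0.3]
gripper_width: 0.001
grasp_force: 0.0
[0.5015 0.0223 0.0612] tooly deg 2.74 z [-0.002  0.    -1.   ] [-0.1  -0.07  2.03  0.    1.18 -0.15] 0.001442661189438658 7.5167
in pliers mm [-118.9  -16.1]
```

View pics/s3.png

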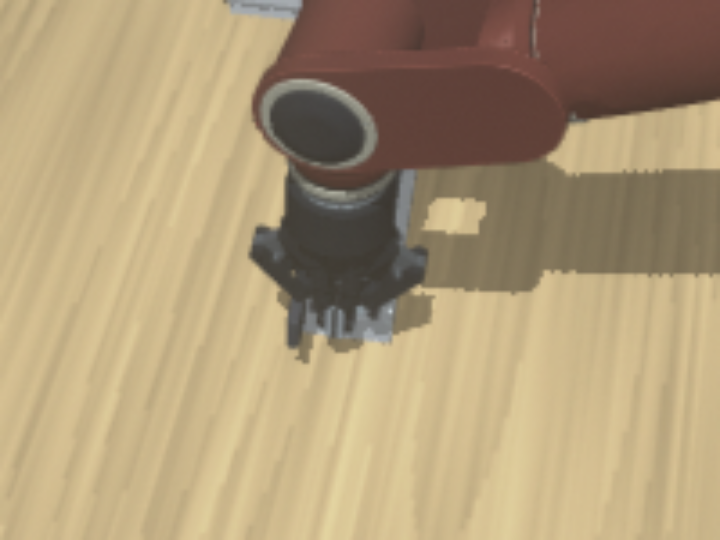

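The shut fingers at crop (340, 315) are on the inner side of the paddle at crop (295, 325), with a gap between them. Now I'll pull outward.

```bash
python3 -m handwheel '[[[0.001,0.005,0,0,0,0],[0.003,0,0,0,0,0],[0.003,0,0,0,0,0],[0.003,0,0,0,0,0],[0.003,0,0,0,0,0],[0.002,0,0,0,0,0],[0.002,0,0,0,0,0],[0.002,0,0,0,0,0],[0.002,0,0,0,0,0],[0,0,0,0,0,0]]]' 0; python3 st.py;  python3 -m handwheel '[[[0.002,0,0,0,0,0],[0.002,0,0,0,0,0],[0.002,0,0,0,0,0],[0.002,0,0,0,0,0],[0,0,0,0,0,0]]]' 0
```

```text
time: 8.4
tool_pos: [0.5231, 0.0274, 0.0617]
tool_rot: [-0.0, 0.69, 0.724, -0.0]
contact_force: [-2.7, -0.3, 1.7]
gripper_width: 0.0
grasp_force: 1.1
[0.5231 0.0274 0.0617] tooly deg 2.8 z [-0.001 -0.    -1.   ] [-0.09 -0.02  1.98 -0.    1.18 -0.14] 0.0004847155373060046 8.4
in pliers mm [-123.     5.8]
time: 8.82
tool_pos: [0.5318, 0.0277, 0.0618]
tool_rot: [0.0, 0.69, 0.724, 0.001]
contact_force: [0.2, 0.3, 0.0]
gripper_width: 0.001
grasp_force: 0.0
```

The force dropped to zero, so the pliers have probably sprung open. I'll back away, rise and look.

```bash
python3 -m handwheel '[[[-0.01,0.01,0,0,0,0],[-0.01,0.01,0,0,0,0],[0,0.01,0.03,0,0,0],[0,0.01,0.03,0,0,0],[0,0.02,0.03,0,0,0],[0,0.035,0.03,0,0,0],[0,0.035,0,0,0,0],[0,0.035,0,0,0,0],[0,0.035,0,0,0,0],[0,0,0,0,0,0],[0,0,0,0,0,0]]]' 0
python3 - <<'E'
from h import *
im,_=grab_frame("top");cv2.imwrite("pics/t4.png",cv2.resize(im[180:300,250:430],None,fx=4.4,fy=4.4,interpolation=cv2.INTER_CUBIC))
E
```

```text
time: 9.73
tool_pos: [0.5096, 0.2264, 0.1788]
tool_rot: [-0.0, 0.688, 0.726, -0.0]
contact_force: [0.1, -0.5, -0.1]
gripper_width: 0.002
grasp_force: 0.0
```

View pics/t4.png

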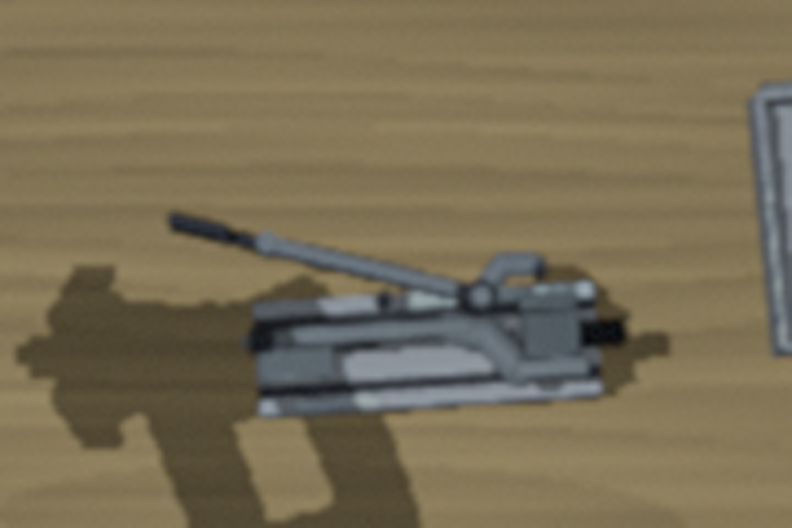

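The picture matches the first one: the handle is fully open, with the lever end at crop (170, 218) in line with it, and the robot is clear of everything.

```bash
python3 -c "
from plant import *
print(job_done())"
```

```text
the job is handed in; nothing more can be done
None
```

I squeezed the pliers until they locked, let go of them, and pulled the release lever so they sprang fully open. I handed the job in, but no verdict came back, and I did not measure directly that the connector is home.

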